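# Feel for the loose stool leg

## Robot

A 6-joint arm with a two-finger parallel gripper is mounted at the origin on the work surface. World frame = base frame: x ahead of the robot, y to its left, z up, the work surface at z = 0. Lengths are in m, angles in degrees, forces in N, time in s.
With the tool pointing down it reaches from about 0.25 to 0.725 m from the base axis. Payload 9.7 kg.
Tool frame: the origin (TCP) lies at the very end of the fingers, on their centre line; the grasp point (between the pads) lies 19 mm behind it; z points along the fingers, y is the line along which they close (so a half turn about z gives the same grasp; the last joint's range is limited). The gripper opens to 85 mm and grips with 20 to 120 N. Pads are 22 mm wide; open, the fingers measure 114 mm over their backs; the gripper's body (76 mm by 85 mm) begins 54 mm behind the grasp point. The pads swing forward as they close: fully open they stand 13 mm farther back than shut.
Start: joints at [65.546, 4.979, 10.078, 95.1, 0, 90], TCP at [0.228, 0.501, 0.231] pointing down, gripper open.
Joint ranges: [-179.16, 179.16], [-48.56, 103.87], [-65.8, 70.77], [-126.05, 130.52], [-82.76, 87.17], [-180, 180]. Speed limits (degrees/s): [127.2, 127.2, 147.25, 180, 180, 180].

## Interface

Orientations are given as [roll, pitch, yaw] about the fixed x, y, z axes, in that order (R = Rz(yaw) Ry(pitch) Rx(roll)).
In Python, from workcell import bot gives the robot as it stands.
- The arm moves only by the tool arm_command, never from a script. Its argument "series" is a list of rows, each a list of 4 numbers: the shift along the tool's x, y, z in m, then the turn about the tool's z in rad. A call has exactly 5 rows; each row is the pose to reach, as a shift and turn from the pose commanded when the call began, along the tool's axes at that moment; what a row does not reach only later rows make up. A row lasts 1/10 s, in which the tool goes at most 50 mm and 8.59 degrees, less where a joint would pass 70% of its speed; a pose out of reach is approached as far as the arm can. A call with a gripper value outside its range is refused whole. "hand" is the finger opening in m, from 0 to 0.0854, set as the call begins (left out, the last holds). The fingers move at their own pace and stop on an object; "grip_force" is the grip in N (left out, the last holds). Time passes only in rows, so rows that repeat a pose let the fingers close, or fill a call up. It gives the time, the measured TCP pose, the force, the opening and the grip force at its end, in the units of the state.
- bot.get_obs(): the state, without advancing time (a new reading comes with each control period).
- bot.camera(name): name is "side" or "top" or "wrist"; returns a dict with "color" (400x640x3 uint8, blue, green, red), "camera_matrix" (3x3 intrinsics, pixels), "dist_coeffs" ([k1, k2, p1, p2, k3] as OpenCV has them; the pictures are not rectified), "xyz" and "orientation" of the camera in the world; the wrist camera has in their place "T_tool_cam" (4x4, takes a point from camera to tool coordinates, whose origin is the TCP and whose axes are the flange's). Camera axes: x right, y up, looking along -z (the intrinsics and any distortion apply to the point x, -y, -z); pixel columns grow to the right and rows downward; lengths in m; the calibration is good to about 2 mm. A picture is of the moment at which its call begins: read the wrist's pose just before it. There is no depth.
- bot.job_done(): hands the job in; it is judged then, once.
Trained networks look in the newest picture that a camera, given by its name, has taken for a name from the list of things; names that differ only in an ending like _2 or _b are one class to them, and where a whole thing is asked for, a point or a joint stands for the part that bears it (a point fixed in the world has none). Each returns a list of dicts, best first, with "confidence" (0 to 1); they miss things now and then, are a little off and sometimes report something else, mostly with a low value. They report only what shows in the picture. A call takes as long as a camera call. They do not tell look-alikes from the thing itself.
- bot.find_in(camera, target): "location" ([column, row] in pixels, amid what is visible of it).
- bot.mark_of(camera, target): "location" ([column, row] in pixels: a listed point, or the origin of a listed thing).
The state is a dict: "time": time; "q": joint angles; "qd": joint speeds; "joint_efforts": joint torques, N m; "ee_pos": TCP position; "tcp_rot": TCP orientation; "wrist_force": force on the tool from outside, world axes, zero at the start; "torque": the same for the moment, N m; "opening": finger opening in m; "grasp_force": force on a finger pad.
Only numpy, scipy, OpenCV 4.12 (cv2) and the standard library are available. Lean on these libraries where they do the work, as an engineer would, in place of code of your own. Each camera call takes 0.05 s, during which the arm holds its last target. There are 200 camera calls.

## Task

Two legs still stand in the upturned stool seat and one of them is loose in its socket. Find out which by gripping a leg by its rubber foot and rocking it, first away from the robot base, square to the line joining the two legs, and then back past upright towards the base, so that the loose one leans clearly each way; then draw the loose leg straight up out of its socket, lower it upright into the small black caddy without dropping it, and let go. Leave the firm leg where it is.

Things in the scene. Friction and masses are not known exactly. Their poses are not given: they have to be found in the camera images.
- leg_a: Stool leg like leg_b (one of the two is loose): 25 mm steel tube, 180 mm long, black rubber foot (30 mm wide) on the top 40 mm, thin black collar 36 to 42 mm above its lower end. Stands in one of the seat's two far sockets (which one varies). Origin: centre of its lower end; z towards the foot. Mass about 250 g.
- leg_b: Stool leg like leg_a (one of the two is loose): 25 mm steel tube, 180 mm long, black rubber foot (30 mm wide) on the top 40 mm, thin black collar 36 to 42 mm above its lower end. Stands in one of the seat's two far sockets (which one varies). Origin: centre of its lower end; z towards the foot. Mass about 250 g.
- foot_a (a point): Middle of leg_a's rubber foot, on its axis, 160 mm above its lower end, 20 mm below its top: the grip point. If this leg is the loose one, its foot tips freely by about 24 mm (9 degrees) each way, may stay leaning, and the leg lifts straight out; if firm, it does not move at all: a sideways push meets over 8 N within a few mm.
- foot_b (a point): Middle of leg_b's rubber foot, on its axis, 160 mm above its lower end, 20 mm below its top: the grip point. Behaves as told for foot_a, whichever leg is the loose one.
- seat: Upturned wooden seat fixed on the table, 260 (x) by 300 (y) by 25 mm. Four steel sockets (42 mm outside, 31 mm bore, 35 mm high) stand on it at x +-80, y +-85 mm; near two empty, far two (x +80) hold the legs, lower ends 25, tops 205 mm above the table. Origin: centre of underside, z up; x points away from the robot, square to the line joining the legs: the way to rock.
- caddy: Small black open-topped square caddy fixed on the table to the robot's right, 90 by 90 mm outside, 100 mm high, walls and floor 5 mm. Origin: centre of its underside; z up. A leg stands in it on its lower end and may lean against the rim.
There are look-alikes about, which are no part of the job. What is meant by the caddy is not red, and is the larger of those in its own colour. What is shaped like the leg_a but orange is not meant.

How it is judged (in metres and radians):
On the way, in this order (a step that is already met when the one before it is completed fails the run):
1. the loose leg, still in its socket, leans away from the robot: its foot at least 8 mm from upright along the seat's +x (((x of foot_a in the frame of seat above 0.088 m and height (world z) of leg_a below 0.045 m) or (x of foot_b in the frame of seat above 0.088 m and height (world z) of leg_b below 0.045 m))), for 0.05 s.
2. the loose leg, still in its socket, leans back towards the robot: its foot at least 8 mm from upright along the seat's -x (((x of foot_a in the frame of seat below 0.072 m and height (world z) of leg_a below 0.045 m) or (x of foot_b in the frame of seat below 0.072 m and height (world z) of leg_b below 0.045 m))), for 0.05 s.
At the end, for the whole second after the job is handed in: The loose leg stands lower end down in the caddy (lower end within 20 mm of the caddy's floor and inside its walls, foot up, leaning no more than 43 degrees), at rest; the firm leg is still in the seat (((x of leg_a in the frame of caddy between -0.04 and 0.04 m and y of leg_a in the frame of caddy between -0.04 and 0.04 m and z of leg_a in the frame of caddy below 0.025 m and angle between leg_a's own z axis and vertical below 0.75 rad and z of foot_a in the frame of caddy above 0.1 m and linear speed of leg_a below 0.03 m/s and horizontal distance between leg_b and seat below 0.13 m) or (x of leg_b in the frame of caddy between -0.04 and 0.04 m and y of leg_b in the frame of caddy between -0.04 and 0.04 m and z of leg_b in the frame of caddy below 0.025 m and angle between leg_b's own z axis and vertical below 0.75 rad and z of foot_b in the frame of caddy above 0.1 m and linear speed of leg_b below 0.03 m/s and horizontal distance between leg_a and seat below 0.13 m))); the robot touches nothing.
It fails at once if the loose leg is dropped (falls free faster than 0.7 m/s) ((linear speed of leg_a above 0.7 m/s and contact force between the fingers and leg_a below 0.2 N) or (linear speed of leg_b above 0.7 m/s and contact force between the fingers and leg_b below 0.2 N)).
It also fails if it takes over 54 s, if anything falls off the work surface, if the arm or the gripper's body presses on something with over 40 N, if the wrist force passes 120 N, or if a joint passes its speed limit or range.

## Working session

There is one attempt and no reset: what is moved stays moved. The work goes in short steps, Python scripts to look and compute and a tool call to move; the robot and the scene stay as the last step left them, time stands still between calls to the robot, and variables do not carry over. Pictures are saved under pics/ and viewed, at most 10 in all, crops included, and the job is handed in when it is done.

Besides the shell and the picture viewer there is one more tool, called after "Request:" as name([rows], argument=value, ...), one row to a line, values as JSON. arm_command: Moves the arm, as the interface text tells. Its arguments: {"type":"object","properties":{"series":{"type":"array"},"hand":{"type":"number"},"grip_force":{"type":"number"}},"required":["series"]}

```bash
mkdir -p pics; ls
cat > h.py <<'E'
import numpy as np, cv2
from scipy.spatial.transform import Rotation as R
from workcell import bot
def cam(n):
    o=bot.get_obs(); return bot.camera(n),o
def ray(c,px,o=None):
    p=cv2.undistortPoints(np.array([[px]],float),np.array(c["camera_matrix"]),np.array(c["dist_coeffs"]))[0,0]
    d=np.array([p[0],-p[1],-1.])
    if "T_tool_cam" in c:
        T=np.eye(4);T[:3,:3]=R.from_euler('xyz',o["tcp_rot"],degrees=True).as_matrix();T[:3,3]=o["ee_pos"]
        T=T@np.array(c["T_tool_cam"]);return T[:3,3],T[:3,:3]@d
    return np.array(c["xyz"]),R.from_euler('xyz',c["orientation"],degrees=True).apply(d)
def atz(c,px,z,o=None):
    a,d=ray(c,px,o);return a+d*(z-a[2])/d[2]
E
python3 - <<'E'
from h import *
print(bot.get_obs())
for n in ("top","side"):
    c,o=cam(n);cv2.imwrite(f"pics/{n}0.png",c["color"]);print(n,c["xyz"],c["orientation"])
    for t,z in(("foot_a",.185),("leg_a",.025),("seat",0),("caddy",0)):
        for r in bot.mark_of(n,t): print(n,t,r,atz(c,r["location"],z).round(4))
E
```

```text
pics
{'time': 0.0, 'q': array([ 6.55460434e+01,  5.00980621e+00,  1.00353757e+01,  9.50982375e+01,
       -1.78677612e-03,  9.00004507e+01]), 'qd': array([-0.00026498, -0.04265891, -0.04805535, -0.01704124,  0.06260071,
        0.0270285 ]), 'joint_efforts': array([-2.69281561e-03, -5.20389998e+01,  4.64799607e+01,  1.64731534e-02,
       -1.94164550e-04,  9.78522053e-06]), 'ee_pos': array([0.2275979 , 0.50046196, 0.23060373]), 'tcp_rot': array([-1.79927332e+02,  1.78734627e-03,  1.55545595e+02]), 'wrist_force': array([0.4698926 , 1.15246516, 0.30084543]), 'torque': array([-0.02072527, -0.00552344, -0.01584167]), 'grasp_force': 0.0, 'opening': 0.0852637567432266}
top [0.4021524  0.00887042 1.19166378] [  4.37406365  -0.95913447 -91.11066392]
top foot_a {'location': [220.9, 162.9], 'confidence': 0.78} [0.5647 0.2091 0.185 ]
top foot_a {'location': [300.5, 146.6], 'confidence': 0.56} [0.5972 0.0369 0.185 ]
top leg_a {'location': [302.7, 161.7], 'confidence': 0.78} [0.5899 0.0364 0.025 ]
top leg_a {'location': [234.6, 167.4], 'confidence': 0.69} [0.5786 0.2067 0.025 ]
top leg_a {'locati
[... 615 characters left out ...]
e': 0.88} [0.5951 0.0383 0.185 ]
side foot_a {'location': [297.9, 117.0], 'confidence': 0.75} [0.5929 0.2859 0.185 ]
side leg_a {'location': [343.5, 206.5], 'confidence': 0.86} [0.593  0.0384 0.025 ]
side leg_a {'location': [304.4, 178.5], 'confidence': 0.8} [0.5646 0.2034 0.025 ]
side leg_a {'location': [300.8, 157.0], 'confidence': 0.53} [0.6112 0.3042 0.025 ]
side seat {'location': [302.5, 215.2], 'confidence': 0.63} [0.4912 0.0903 0.    ]
side caddy {'location': [343.8, 354.5], 'confidence': 0.9} [ 0.342 -0.335  0.   ]
side caddy {'location': [400.6, 323.6], 'confidence': 0.81} [ 0.4951 -0.3373  0.    ]
side caddy {'location': [370.6, 283.4], 'confidence': 0.74} [ 0.5072 -0.2069  0.    ]
```

View pics/top0.png

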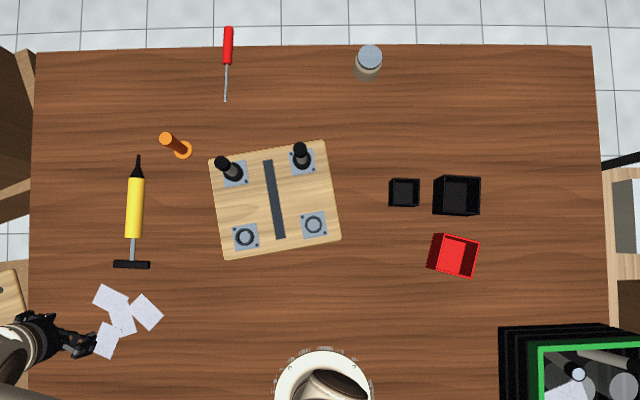

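View pics/side0.png

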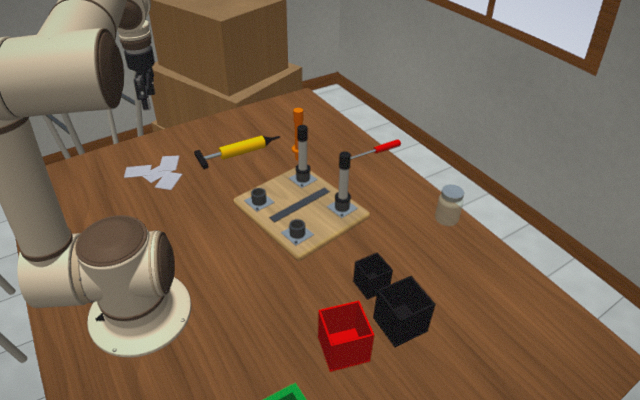

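The top and side views agree. The two stool legs have feet at about (222,163) and (301,147) in top. The orange decoy is at (175,145), the large black caddy at (457,195), the small black one at (404,192), and the red one at (453,256). I'll move over the left leg first, going up for a wrist view.

Request:
arm_command([
  [-0.04,-0.01,-0.02,0],
  [-0.08,-0.025,-0.04,0],
  [-0.12,-0.04,-0.06,0],
  [-0.16,-0.05,-0.07,0],
  [-0.2,-0.06,-0.07,0],
], hand=0.085, grip_force=40)

```text
time: 1.0
ee_pos: [0.3862, 0.3623, 0.3033]
tcp_rot: [179.8, 0.1, 155.6]
wrist_force: [-0.1, 0.8, -0.4]
opening: 0.085
grasp_force: 0.0
```

Run:
```python
from h import *
o=bot.get_obs();print(o["q"].round(1),o["ee_pos"],o["tcp_rot"])
c=bot.camera("wrist");print(np.array(c["T_tool_cam"]).round(3))
# triangulate legs top+side
def tri(n1,n2): 
    (a,d),(b,e)=n1,n2; d=d/np.linalg.norm(d);e=e/np.linalg.norm(e)
    s=np.linalg.lstsq(np.c_[d,-e],b-a,rcond=None)[0];p,q=a+s[0]*d,b+s[1]*e;return ((p+q)/2).round(4),round(float(np.linalg.norm(p-q)),4)
t,_=cam("top");s,_=cam("side")
print(tri(ray(t,[220.9,162.9]),ray(s,[302.5,133.6])),tri(ray(t,[300.5,146.6]),ray(s,[347,159.3])))
print(tri(ray(t,[234.6,167.4]),ray(s,[304.4,178.5])),tri(ray(t,[302.7,161.7]),ray(s,[343.5,206.5])))
print(tri(ray(t,[450.3,198.7]),ray(s,[400.6,323.6])))
# caddy rim corners in top (manual)
```

```text
[ 43.2   4.3  17.5 103.    0.   67.6] [0.38620232 0.36227651 0.30332281] [1.79831357e+02 6.77174228e-02 1.55557972e+02]
[[-0.     0.962  0.274  0.07 ]
 [ 1.     0.     0.     0.001]
 [ 0.     0.274 -0.962 -0.142]
 [ 0.     0.     0.     1.   ]]
(array([0.5651, 0.2108, 0.1782]), 0.0016) (array([0.596 , 0.0375, 0.1853]), 0.0025)
(array([0.575 , 0.2106, 0.0165]), 0.0108) (array([0.5901, 0.0359, 0.028 ]), 0.0017)
(array([ 0.4927, -0.3386,  0.0033]), 0.0013)
```

Request:
arm_command([
  [-0.046,-0.013,0,-0.12],
  [-0.092,-0.026,0,-0.24],
  [-0.138,-0.04,0,-0.36],
  [-0.184,-0.053,0,-0.48],
  [-0.228,-0.066,0,-0.595],
])

```text
time: 1.65
ee_pos: [0.5659, 0.2083, 0.3012]
tcp_rot: [180.0, 0.0, -170.0]
wrist_force: [-0.0, 0.4, -0.4]
opening: 0.0849
grasp_force: 0.0
```

Request:
arm_command([
  [0,0,0,0],
  [0,0,0,0],
  [0,0,0,0],
  [0,0,0,0],
  [0,0,0,0],
])

```text
time: 2.15
ee_pos: [0.5643, 0.2098, 0.3018]
tcp_rot: [180.0, 0.0, -170.3]
wrist_force: [-0.1, -0.1, -0.7]
opening: 0.0852
grasp_force: 0.0
```

```bash
cat >> h.py <<'E'
def tri(n1,n2): 
    (a,d),(b,e)=n1,n2; d=d/np.linalg.norm(d);e=e/np.linalg.norm(e)
    s=np.linalg.lstsq(np.c_[d,-e],b-a,rcond=None)[0];p,q=a+s[0]*d,b+s[1]*e;return ((p+q)/2).round(4),round(float(np.linalg.norm(p-q)),4)
E
python3 - <<'E'
from h import *
c,o=cam("wrist");cv2.imwrite("pics/w1.png",c["color"]);print(o["ee_pos"],o["tcp_rot"])
for t,z in(("foot_a",.185),("leg_a",.025),("seat",0)):
    for r in bot.mark_of("wrist",t): print(t,r,atz(c,r["location"],z,o).round(4))
E
```

```text
[0.56433658 0.20983778 0.30178265] [ 1.79989759e+02  3.62299344e-02 -1.70285714e+02]
foot_a {'location': [310.5, 191.3], 'confidence': 0.93} [0.5618 0.2094 0.185 ]
foot_a {'location': [434.2, 270.4], 'confidence': 0.66} [0.6108 0.3208 0.185 ]
foot_a {'location': [90.5, 188.3], 'confidence': 0.65} [0.5878 0.0438 0.185 ]
leg_a {'location': [398.0, 216.6], 'confidence': 0.84} [0.6167 0.3311 0.025 ]
leg_a {'location': [310.6, 159.0], 'confidence': 0.63} [0.5627 0.2091 0.025 ]
seat {'location': [238.1, 87.9], 'confidence': 0.65} [0.496  0.1084 0.    ]
```

View pics/w1.png

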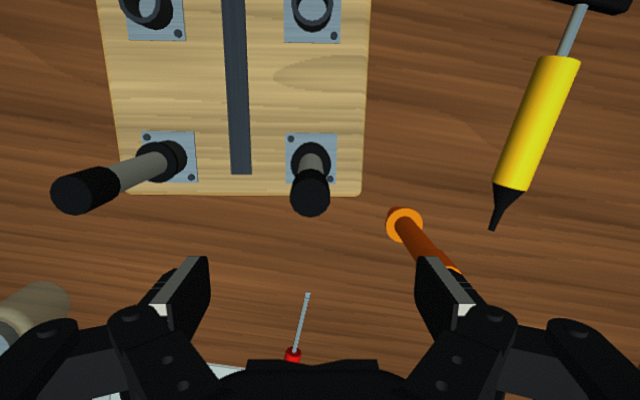

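The wrist image shows the left leg's foot centred at (310,191) and upright. The seat edge at row 195 is level, so the tool is square to the seat. Lowering and gripping.

Request:
arm_command([
  [0.001,0,0.034,0],
  [0.001,0,0.068,0],
  [0.001,0,0.1,0],
  [0.001,0,0.125,0],
  [0.001,0,0.135,0],
])

```text
time: 2.85
ee_pos: [0.563, 0.2083, 0.1636]
tcp_rot: [-180.0, -0.2, -170.4]
wrist_force: [1.4, -0.7, 0.0]
opening: 0.0848
grasp_force: 0.0
```

Request:
arm_command([
  [0,0,0,0],
  [0,0,0,0],
  [0,0,0,0],
  [0,0,0,0],
  [0,0,0,0],
], hand=0.0, grip_force=40)

```text
time: 3.35
ee_pos: [0.5648, 0.2088, 0.1679]
tcp_rot: [180.0, 0.1, -170.4]
wrist_force: [-0.3, -0.4, 5.6]
opening: 0.0292
grasp_force: 39.4
```

Request:
arm_command([
  [0,0,0,0],
  [0,0,0,0],
  [0,0,0,0],
  [0,0,0,0],
  [0,0,0,0],
])

```text
time: 3.85
ee_pos: [0.5647, 0.2088, 0.1679]
tcp_rot: [180.0, 0.1, -170.4]
wrist_force: [0.6, -0.5, 6.5]
opening: 0.0289
grasp_force: 39.4
```

Request:
arm_command([
  [-0.001,0,0,0],
  [-0.002,0,0,0],
  [-0.003,0,0,0],
  [-0.004,0,0,0],
  [-0.005,0,0,0],
])

```text
time: 4.35
ee_pos: [0.569, 0.2095, 0.1679]
tcp_rot: [180.0, 0.1, -170.4]
wrist_force: [-3.8, -0.4, 7.9]
opening: 0.0292
grasp_force: 39.6
```

Request:
arm_command([
  [-0.001,0,0,0],
  [-0.002,0,0,0],
  [-0.003,0,0,0],
  [-0.004,0,0,0],
  [-0.005,0,0,0],
])

```text
time: 4.85
ee_pos: [0.574, 0.2103, 0.1677]
tcp_rot: [180.0, 0.1, -170.4]
wrist_force: [-2.1, -0.1, 6.7]
opening: 0.0289
grasp_force: 39.8
```

Run:
```python
from h import *
o=bot.get_obs();print(o["ee_pos"],o["wrist_force"],o["torque"])
s,_=cam("side");
print([r for r in bot.mark_of("side","foot_a")])
t,_=cam("top");cv2.imwrite("pics/s2.png",cv2.resize(s["color"][100:230,260:390],(600,600)))
```

```text
[0.57397151 0.21029275 0.1677394 ] [-2.06090896 -0.06776841  6.74383838] [-0.20824125  0.71131253 -0.03918453]
[{'location': [343.6, 157.5], 'confidence': 0.75}, {'location': [300.8, 131.4], 'confidence': 0.7}, {'location': [298.3, 116.8], 'confidence': 0.47}]
```

The force stays at 2–4 N over 9 mm, so this leg is loose. I'll rock it further out.

Request:
arm_command([
  [-0.002,0,0,0],
  [-0.004,0,0,0],
  [-0.005,0,0,0],
  [-0.006,0,0,0],
  [-0.006,0,0,0],
])

```text
time: 5.5
ee_pos: [0.5799, 0.2113, 0.1675]
tcp_rot: [180.0, 0.0, -170.4]
wrist_force: [-2.8, -1.2, 5.5]
opening: 0.0293
grasp_force: 40.0
```

Run:
```python
from h import *
o=bot.get_obs();print(o["ee_pos"],o["wrist_force"],o["torque"])
s,_=cam("side");cv2.imwrite("pics/s3.png",cv2.resize(s["color"][90:220,250:380],(600,600)))
```

```text
[0.579905   0.21133015 0.16751953] [-2.81123639 -1.23720116  5.48540303] [-0.28337289  0.79920187  0.00885019]
```

View pics/s3.png

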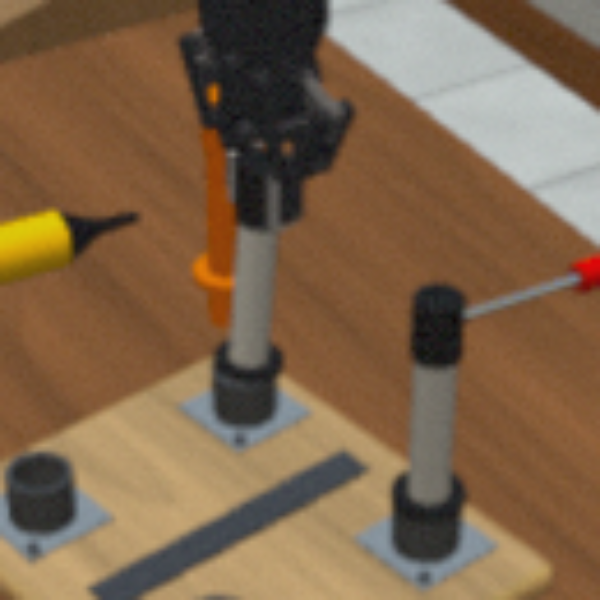

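The crop shows the left leg (about (255,290)) clearly leaning away while the right leg stands upright. I'll go a bit further for margin, then rock back.

Request:
arm_command([
  [-0.001,0,0,0],
  [-0.002,0,0,0],
  [-0.003,0,0,0],
  [-0.004,0,0,0],
  [-0.004,0,0,0],
])

```text
time: 6.05
ee_pos: [0.5835, 0.2119, 0.1673]
tcp_rot: [180.0, -0.0, -170.4]
wrist_force: [-3.8, -0.6, 5.6]
opening: 0.0292
grasp_force: 40.0
```

Request:
arm_command([
  [0.003,0,0,0],
  [0.006,0,0,0],
  [0.01,0,0,0],
  [0.014,0,0,0],
  [0.018,0,0,0],
])

```text
time: 6.55
ee_pos: [0.5667, 0.209, 0.1674]
tcp_rot: [180.0, 0.2, -170.4]
wrist_force: [2.5, -0.9, 5.5]
opening: 0.0292
grasp_force: 40.0
```

Request:
arm_command([
  [0.004,0,0,0],
  [0.008,0,0,0],
  [0.011,0,0,0],
  [0.014,0,0,0],
  [0.014,0,0,0],
])

```text
time: 7.05
ee_pos: [0.5526, 0.2067, 0.1675]
tcp_rot: [180.0, 0.1, -170.4]
wrist_force: [2.3, -0.6, 6.6]
opening: 0.0294
grasp_force: 40.0
```

Request:
arm_command([
  [0.002,0,0,0],
  [0.003,0,0,0],
  [0.004,0,0,0],
  [0.005,0,0,0],
  [0.005,0,0,0],
])

```text
time: 7.55
ee_pos: [0.5484, 0.206, 0.1674]
tcp_rot: [180.0, 0.2, -170.4]
wrist_force: [4.9, 1.2, 5.5]
opening: 0.0292
grasp_force: 40.0
```

Run:
```python
from h import *
o=bot.get_obs();print(o["ee_pos"],o["wrist_force"],o["torque"])
s,_=cam("side");a=s["color"][90:220,250:380]
w,_=cam("wrist");cv2.imwrite("pics/s4.png",np.hstack([cv2.resize(a,(400,400)),cv2.resize(w["color"][:,120:520],(400,400))]))
```

```text
[0.54837808 0.20595327 0.16744081] [4.93846391 1.19359086 5.52051225] [-0.00215518 -1.39044547 -0.06521483]
```

View pics/s4.png

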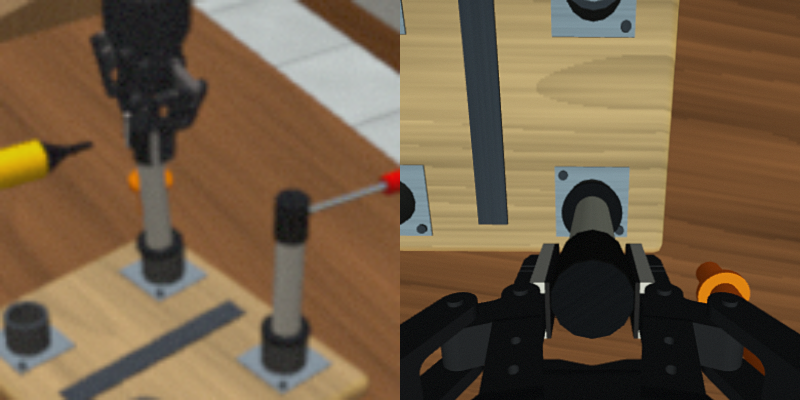

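The leg now leans clearly towards the base in both views. I'll bring it back upright and draw it straight up.

Request:
arm_command([
  [-0.004,0,0,0],
  [-0.008,0,0,0],
  [-0.012,0,0,0],
  [-0.016,0,0,0],
  [-0.017,0,0,0],
], grip_force=60)

```text
time: 8.15
ee_pos: [0.5637, 0.2085, 0.1669]
tcp_rot: [-180.0, -0.0, -170.4]
wrist_force: [-4.1, -1.1, 9.8]
opening: 0.0289
grasp_force: 59.6
```

Request:
arm_command([
  [0,0,-0.004,0],
  [0,0,-0.01,0],
  [0,0,-0.018,0],
  [0,0,-0.026,0],
  [0,0,-0.034,0],
])

```text
time: 8.65
ee_pos: [0.5642, 0.2087, 0.2011]
tcp_rot: [180.0, 0.0, -170.4]
wrist_force: [0.1, -0.3, -2.0]
opening: 0.0287
grasp_force: 59.2
```

Request:
arm_command([
  [0,0,-0.02,0],
  [0,0,-0.05,0],
  [0,0,-0.085,0],
  [0,0,-0.12,0],
  [0,0,-0.15,0],
])

```text
time: 9.15
ee_pos: [0.5638, 0.2085, 0.3529]
tcp_rot: [180.0, 0.1, -170.4]
wrist_force: [-0.1, 0.9, -1.6]
opening: 0.0287
grasp_force: 59.4
```

Request:
arm_command([
  [0,0,-0.015,0],
  [0,0,-0.025,0],
  [0,0,-0.03,0],
  [0,0,-0.03,0],
  [0,0,-0.03,0],
])

```text
time: 9.65
ee_pos: [0.5642, 0.2087, 0.3798]
tcp_rot: [-180.0, -0.0, -170.4]
wrist_force: [-0.2, 0.3, -2.4]
opening: 0.0289
grasp_force: 59.5
```

Run:
```python
from h import *
o=bot.get_obs();print(o["ee_pos"],o["tcp_rot"],o["q"].round(1),o["wrist_force"],o["torque"])
s,_=cam("side");a=s["color"][20:220,220:420];cv2.imwrite("pics/s5.png",cv2.resize(a,(500,500)))
t,_=cam("top")
for r in bot.mark_of("top","caddy"):print(r,atz(t,r["location"],0.0))
for r in bot.find_in("top","caddy"):print(r)
print([np.r_[r["location"],r["confidence"]] for r in bot.mark_of("side","leg_a")],[r for r in bot.mark_of("side","foot_a")])
b=t["color"][165:225,425:490]
cv2.imwrite("pics/cad.png",cv2.resize(b,(520,480),interpolation=cv2.INTER_CUBIC))
```

```text
[0.56416651 0.20865213 0.37979302] [-1.79995228e+02 -3.59948098e-02 -1.70360900e+02] [ 20.3  20.8  46.4 115.6   0.   10.7] [-0.2326898   0.31743874 -2.41714465] [0.025156   0.00230422 0.05800775]
{'location': [448.3, 250.6], 'confidence': 0.83} [ 0.36011826 -0.32896658  0.        ]
{'location': [451.5, 198.0], 'confidence': 0.66} [ 0.49408344 -0.34238387  0.        ]
{'location': [197.8, 144.2], 'confidence': 0.47} [0.64421466 0.30539846 0.        ]
{'location': [451.8, 253.4], 'confidence': 0.86}
{'location': [209.8, 155.2], 'confidence': 0.71}
{'location': [403.5, 189.3], 'confidence': 0.68}
{'location': [455.3, 191.3], 'confidence': 0.65}
[array([302.3 , 122.3 ,   0.76]), array([339.7 , 206.6 ,   0.64]), array([301.8 , 156.7 ,   0.64])] [{'location': [344.2, 155.9], 'confidence': 0.96}, {'location': [301.3, 59.4], 'confidence': 0.79}, {'location': [299.1, 115.0], 'confidence': 0.58}]
```

View pics/s5.png

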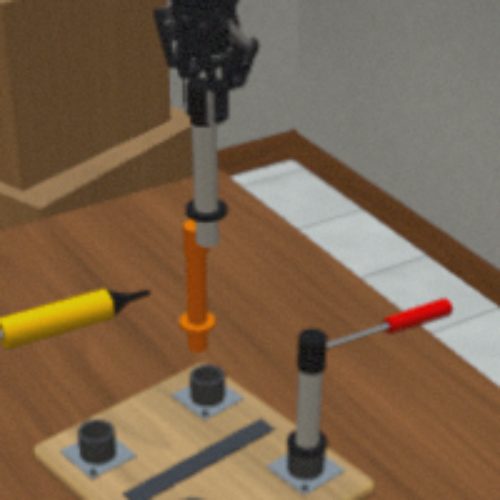

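View pics/cad.png

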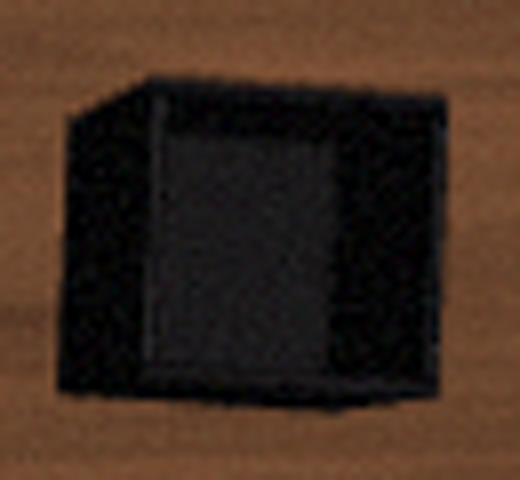

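The leg hangs upright in the gripper (205,180 in the crop). The caddy rim corners show at about (150,80), (445,100), (438,395) and (140,385) in the enlarged crop.

Run:
```python
from h import *
o=bot.get_obs()
t,_=cam("top");s,_=cam("side")
P=np.array([atz(t,[425+(x+.5)/8-.5,165+(y+.5)/8-.5],.1) for x,y in((150,80),(445,100),(438,395),(140,385))]);print(P.round(4),P.mean(0))
print(ray(s,[302.3,122.3])[0]+0, [ (lambda a,d:a+d*((0.2085-a[1])/d[1]))(*ray(s,p)).round(4) for p in([301.3,59.4],[302.3,122.3])])
g=P.mean(0)[:2]*.5+.5*np.array([.493,-.339])
print(g)
M=R.from_euler('xyz',o["tcp_rot"],degrees=True).as_matrix();print(M.T@(np.r_[g,.38]-o["ee_pos"]))
```

```text
[[ 0.5421 -0.2956  0.1   ]
 [ 0.5348 -0.384   0.1   ]
 [ 0.4476 -0.3779  0.1   ]
 [ 0.4523 -0.2891  0.1   ]] [ 0.4942037  -0.33664384  0.1       ]
[-0.00322637 -0.7678902   0.89950969] [array([0.5616, 0.2085, 0.4003]), array([0.5626, 0.2085, 0.2167])]
[ 0.49360185 -0.33782192]
[ 1.60898078e-01 -5.26900801e-01  1.52396167e-04]
```

Request:
arm_command([
  [0.005,-0.015,0,0],
  [0.014,-0.045,0,0],
  [0.026,-0.085,0,0],
  [0.038,-0.125,0,0],
  [0.05,-0.165,0,0],
])

```text
time: 10.55
ee_pos: [0.5419, 0.0362, 0.3803]
tcp_rot: [-180.0, 0.0, -170.3]
wrist_force: [0.7, 0.4, -1.8]
opening: 0.0289
grasp_force: 59.5
```

Request:
arm_command([
  [0.012,-0.04,0,0],
  [0.024,-0.08,0,0],
  [0.036,-0.12,0,0],
  [0.048,-0.16,0,0],
  [0.06,-0.2,0,0],
])

```text
time: 11.05
ee_pos: [0.5162, -0.1712, 0.3805]
tcp_rot: [-180.0, 0.0, -170.4]
wrist_force: [1.6, 0.1, -2.2]
opening: 0.029
grasp_force: 59.5
```

Request:
arm_command([
  [0.012,-0.04,0,0],
  [0.024,-0.08,0,0],
  [0.036,-0.115,0,0],
  [0.046,-0.145,0,0],
  [0.051,-0.162,0,0],
])

```text
time: 11.55
ee_pos: [0.4928, -0.3403, 0.3798]
tcp_rot: [180.0, -0.0, -170.5]
wrist_force: [0.6, 0.0, -2.6]
opening: 0.0288
grasp_force: 59.6
```

Request:
arm_command([
  [0,0,0.01,0],
  [0,0,0.03,0],
  [0,0,0.05,0],
  [0,0,0.07,0],
  [0,0,0.08,0],
])

```text
time: 12.05
ee_pos: [0.4932, -0.3377, 0.2983]
tcp_rot: [179.9, -0.1, -170.4]
wrist_force: [-0.2, -0.6, -2.3]
opening: 0.0287
grasp_force: 59.8
```

Run:
```python
from h import *
o=bot.get_obs();print(o["ee_pos"],o["tcp_rot"],o["wrist_force"])
t,_=cam("side");w,_=cam("wrist")
cv2.imwrite("pics/p6.png",np.hstack([cv2.resize(t["color"][170:370,300:500],(400,400)),cv2.resize(w["color"][:,120:520],(400,400))]))
```

```text
[ 0.49324835 -0.33766414  0.29831751] [ 1.79916498e+02 -8.53647783e-02 -1.70366070e+02] [-0.16134798 -0.64724452 -2.29285658]
```

View pics/p6.png

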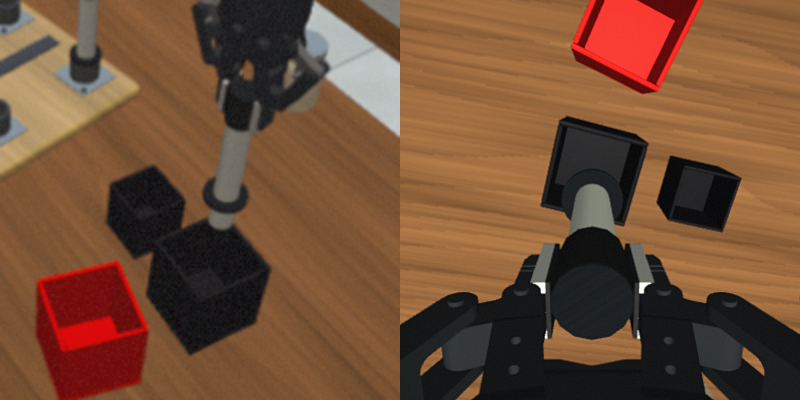

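Run:
```python
from h import *
s,o=cam("side");p=o["ee_pos"]
print([np.r_[r["location"],r["confidence"]] for r in bot.mark_of("side","leg_a")],[r for r in bot.mark_of("side","foot_a")])
Rm=R.from_euler('xyz',s["orientation"],degrees=True)
for h in(-.142,-.142+.039,.019,.038):
    q=Rm.inv().apply(p+[0,0,h]-np.array(s["xyz"]))*[1,-1,-1]
    print(h,cv2.projectPoints(q[None],np.zeros(3),np.zeros(3),np.array(s["camera_matrix"]),np.array(s["dist_coeffs"]))[0].ravel())
print(Rm.apply([1,0,0]))
```

```text
[array([299.6, 156.6,   0.9]), array([341.5 , 208.8 ,   0.75]), array([409.7 , 277.8 ,   0.74])] [{'location': [343.5, 156.5], 'confidence': 0.91}, {'location': [298.4, 117.3], 'confidence': 0.75}, {'location': [419.7, 221.0], 'confidence': 0.62}]
-0.142 [409.90494023 278.94218459]
-0.10299999999999998 [412.67649591 266.08085985]
0.019 [422.26475617 220.73753869]
0.038 [423.89427851 212.89598343]
[ 0.84880501 -0.5285986   0.01065664]
```

The leg's projected position matches what the side camera sees, so it's upright over the caddy. Lowering.

Request:
arm_command([
  [0,0,0.02,0],
  [0,0,0.05,0],
  [0,0,0.08,0],
  [0,0,0.11,0],
  [0,0,0.13,0],
])

```text
time: 12.8
ee_pos: [0.4935, -0.3378, 0.169]
tcp_rot: [180.0, -0.0, -170.4]
wrist_force: [0.4, -0.1, -1.6]
opening: 0.0291
grasp_force: 59.9
```

Request:
arm_command([
  [0,0,0.005,0],
  [0,0,0.009,0],
  [0,0,0.013,0],
  [0,0,0.017,0],
  [0,0,0.018,0],
])

```text
time: 13.3
ee_pos: [0.4938, -0.338, 0.1525]
tcp_rot: [-180.0, 0.0, -170.4]
wrist_force: [-0.1, 0.6, -2.9]
opening: 0.0287
grasp_force: 59.9
```

Request:
arm_command([
  [0,0,0.001,0],
  [0,0,0.002,0],
  [0,0,0.003,0],
  [0,0,0.004,0],
  [0,0,0.005,0],
])

```text
time: 13.8
ee_pos: [0.4937, -0.3379, 0.1473]
tcp_rot: [-180.0, 0.0, -170.4]
wrist_force: [1.2, -0.2, -3.0]
opening: 0.0286
grasp_force: 59.9
```

Request:
arm_command([
  [0,0,0.001,0],
  [0,0,0.002,0],
  [0,0,0.003,0],
  [0,0,0.003,0],
  [0,0,0.003,0],
])

```text
time: 14.3
ee_pos: [0.4943, -0.338, 0.1469]
tcp_rot: [-179.9, 0.2, -170.4]
wrist_force: [-1.0, 1.9, 13.7]
opening: 0.0286
grasp_force: 61.7
```

The leg touches the floor. I'll ease off and let go.

Request:
arm_command([
  [0,0,-0.001,0],
  [0,0,-0.002,0],
  [0,0,-0.002,0],
  [0,0,-0.002,0],
  [0,0,-0.002,0],
], grip_force=20)

```text
time: 14.8
ee_pos: [0.4939, -0.338, 0.147]
tcp_rot: [-180.0, 0.1, -170.4]
wrist_force: [-0.1, 1.0, 6.6]
opening: 0.0285
grasp_force: 60.4
```

Request:
arm_command([
  [0,0,0,0],
  [0,0,0,0],
  [0,0,0,0],
  [0,0,0,0],
  [0,0,0,0],
], hand=0.05)

```text
time: 15.3
ee_pos: [0.4936, -0.3379, 0.1461]
tcp_rot: [180.0, -0.0, -170.4]
wrist_force: [0.5, -0.8, 0.1]
opening: 0.0499
grasp_force: 0.0
```

Request:
arm_command([
  [0,0,0,0],
  [0,0,0,0],
  [0,0,0,0],
  [0,0,0,0],
  [0,0,0,0],
], hand=0.085)

```text
time: 15.8
ee_pos: [0.4936, -0.3379, 0.1463]
tcp_rot: [-180.0, 0.0, -170.4]
wrist_force: [-0.4, -0.1, -0.5]
opening: 0.0849
grasp_force: 0.0
```

Run:
```python
from h import *
o=bot.get_obs();print(o["ee_pos"],o["wrist_force"],o["opening"])
t,_=cam("side");w,_=cam("wrist")
cv2.imwrite("pics/p7.png",np.hstack([cv2.resize(t["color"][170:370,300:500],(400,400)),cv2.resize(w["color"][:,120:520],(400,400))]))
```

```text
[ 0.49364457 -0.33788852  0.1462958 ] [-0.39571704 -0.1440132  -0.50435602] 0.08487569608893109
```

View pics/p7.png

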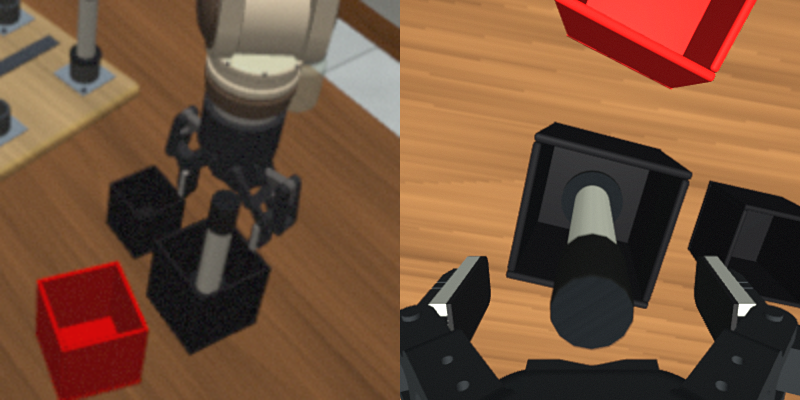

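The leg stands free in the big black caddy, and the fingers are open on both sides of it. Retreating straight up.

Request:
arm_command([
  [0,0,-0.015,0],
  [0,0,-0.045,0],
  [0,0,-0.08,0],
  [0,0,-0.11,0],
  [0,0,-0.13,0],
])

```text
time: 16.4
ee_pos: [0.4937, -0.338, 0.2801]
tcp_rot: [-179.9, 0.1, -170.4]
wrist_force: [-0.3, -0.1, 0.1]
opening: 0.0849
grasp_force: 0.0
```

Request:
arm_command([
  [0,0,-0.01,0],
  [0,0,-0.01,0],
  [0,0,-0.01,0],
  [0,0,-0.01,0],
  [0,0,-0.01,0],
])

```text
time: 16.9
ee_pos: [0.4934, -0.3377, 0.2852]
tcp_rot: [179.9, -0.1, -170.4]
wrist_force: [0.8, 0.3, 0.7]
opening: 0.0851
grasp_force: 0.0
```

Run:
```python
from h import *
s,o=cam("side");print(o["ee_pos"],o["wrist_force"])
print([r for r in bot.mark_of("side","foot_a")],[r for r in bot.mark_of("side","leg_a")])
cv2.imwrite("pics/p8.png",s["color"])
```

```text
[ 0.49338332 -0.33772728  0.28517019] [0.79724723 0.26707545 0.68896149]
[{'location': [298.3, 116.7], 'confidence': 0.9}, {'location': [410.9, 273.9], 'confidence': 0.89}, {'location': [344.5, 154.0], 'confidence': 0.59}] [{'location': [344.6, 205.1], 'confidence': 0.97}, {'location': [301.4, 157.9], 'confidence': 0.97}, {'location': [401.4, 323.8], 'confidence': 0.77}]
```

View pics/p8.png

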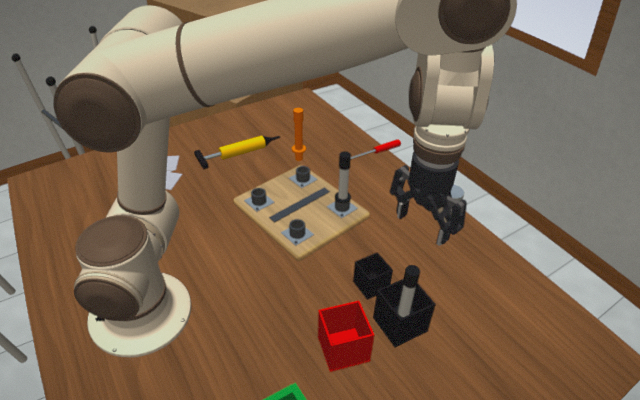

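The leg stands in the large black caddy at (408,290), the firm leg is still in its socket at (344,180), and the gripper is clear.

```bash
python3 -c "
from workcell import bot
print(bot.job_done())"
```

```text
the job is handed in; nothing more can be done
None
```

The left leg was the loose one: I rocked it away from the base and back, drew it straight up, and left it standing in the large black caddy. The firm leg is still in its socket, the gripper is clear, and the job is handed in; it returned no verdict.

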